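Set the vegetable slicer to its thickness mark and clamp it

ROBOT

A 6-joint arm with a two-finger parallel gripper is mounted at the origin on the work surface. World frame = base frame: x ahead of the robot, y to its left, z up, the work surface at z = 0. Lengths are in m, angles in rad, forces in N, time in s.
With the tool pointing down it reaches from about 0.25 to 0.775 m from the base axis. Payload 4 kg.
Tool frame: the origin (TCP) lies between the finger pads; the fingertips stand 11 mm ahead of it and the grasp point (between the pads) lies 8 mm behind it (robot.tip_extent is the z of the fingertips in the tool frame, in m); z points along the fingers, y is the line along which they close (so a half turn about z gives the same grasp; the last joint's range is limited). The gripper opens to 94 mm and grips with 3 to 60 N. Pads are 16 mm wide; open, the fingers measure 119 mm over their backs; the gripper's body (75 mm by 177 mm) begins 78 mm behind the grasp point.
Start: joints at [-1.287, 0.087, 1.371, -0, 1.684, -0.103], TCP at [0.207, -0.509, 0.217] pointing down, gripper open.
Joint ranges: [-3.1, 3.1], [-0.76, 2.03], [0.27, 2.55], [-1.08, 4.22], [0.17, 2.65], [-2.57, 2.57]. Speed limits (rad/s): [2.79, 2.79, 3.14, 3.14, 3.14, 3.14].

INTERFACE

Orientations are given as [roll, pitch, yaw] about the fixed x, y, z axes, in that order (R = Rz(yaw) Ry(pitch) Rx(roll)).
In Python, from bench import robot, imaging gives the robot as it stands.
- The arm moves only by the shell command python3 -m pendant 'ROWS'. ROWS is JSON, a list of rows, each a list of 7 numbers: the shift along the world's x, y, z in cm, then the turn, a rotation vector about the world's x, y, z in degrees, then the opening, from 0 (shut) to 1 (fully open). In form: [[dx, dy, dz, ax, ay, az, jaw], ...]. A call has 1 to 8 rows; each row shifts and turns the commanded pose from where the row before left it; what a row does not reach is not made up. A row lasts 1/10 s, in which the tool goes at most 50 mm and 8.59 degrees, less where a joint would pass 70% of its speed; a pose out of reach is approached as far as the arm can. A call is refused whole if a number of a shift passes 5 or a number of a turn 8.59, either way. A call with a gripper value outside its range is refused whole. The fingers move at their own pace and stop on an object; the grip force is fixed at half the most. Time passes only in rows, so rows that do not move let the fingers close. It gives the time, the measured TCP pose, the force, the opening and the grip force at its end, in the units of the state.
- robot.get_obs(): the state, without advancing time (a new reading comes with each control period).
- imaging.snapshot(name): name is "side" or "top"; returns the picture (400x640x3 uint8, red, green, blue); there is no depth.
- imaging.camera_params(name): a dict with "camera_matrix" (3x3 intrinsics, pixels), "R" (3x3) and "t" (3): a world point X has camera coordinates R X + t. Camera axes: x right, y down, z forward; pixel columns grow to the right and rows downward; lengths in m; the calibration is good to about 2 mm. A picture is of the moment at which its call begins. camera_params takes no time and is no camera call.
- robot.close_job(): hands the job in; it is judged then, once.
The state is a dict: "time": time; "joint_positions": joint angles; "qvel": joint speeds; "joint_torque": joint torques, N m; "tool_pos": TCP position; "ee_rot": TCP orientation; "wrist_force": force on the tool from outside, world axes, zero at the start; "wrist_torque": the same for the moment, N m; "width": finger opening in m; "finger_force": force on a finger pad.
Only numpy, scipy, OpenCV 4.12 (cv2) and the standard library are available. Lean on these libraries where they do the work, as an engineer would, in place of code of your own. Each camera call takes 0.05 s, during which the arm holds its last target. There are 200 camera calls.

TASK

Get the vegetable slicer ready: take the teapot lid off its deck and set it down gently, right way up and wholly on the round trivet, then slide the pusher carriage along its rails until it is fully against the end stop. With the clamp lever still swung out, turn the thickness knob until the sliding pointer lines up exactly with the index tab (do not shift the tab), then swing the clamp lever fully in along the end of the slicer, keeping that setting. Leave everything else on the worktop where it is.

Things in the scene. Friction and masses are not known exactly. Their poses are not given: they have to be found in the camera images.
- slicer: flat-bed vegetable slicer fixed to the worktop, steel deck 150 mm wide (its x) and 420 mm long (its y, from -220 to +200 mm), flat deck top 60 mm above the worktop. Origin on the worktop at z = 0 under (0, 0) of its own frame; z up. Its -y end carries the knob, scale and clamp lever; its +y end an end stop 22 mm above the deck. Guide rails 10 mm high run along both long edges of the slide part.
- lid: white ceramic teapot lid, 90 mm across, 45 mm high, 140 g, lying on the slicer's deck between carriage and end stop. Origin at the centre of its flat underside, z up. Shallow dome rising to 15 mm at the centre; round knob on top, 28 mm across from 26 to 40 mm above the underside (20 mm stem below): grip it at 36 mm. It bars the carriage's way until it is taken off.
- trivet: round silicone trivet fixed to the worktop, 180 mm across, 8 mm thick; origin at the centre of its underside
- carriage (a joint): pusher carriage, grey block 132 mm wide by 80 mm long by 26 mm high on the rails, m along the slicer's +y: 0 is next to the controls, 0.190 is fully against the end stop; it stays where it is left and takes about 2 to 4 N to move
- carriage_grip (a point): centre of the black grip bar on top of the carriage, 106 mm above the worktop; x, y as the slicer's. Bar 60 mm along x, 24 mm along y, 40 mm high (its top 20 mm above this point, the block's top 20 mm below). Moves along the slicer's y with the carriage
- knob (a joint): thickness knob, rad, 0 to 3.6, growing clockwise seen from above; vertical axis. Every rad moves the pointer 16 mm along the slicer's +y. Stays where it is left; needs about 0.1 N m
- knob_grip (a point): point on the knob's axis, 100 mm above the worktop, 8 mm below the top of its grip bar. The point's x axis runs along the bar: 62 mm long, 16 mm thick, 30 mm high, standing on a disc 62 mm across whose top is 22 mm below this point
- pointer_tip (a point): tip of the dark steel pointer, 5 mm wide and 26 mm long, that slides along the slicer's y over the white scale plate at 68 mm height, driven by the knob; it reaches towards the slicer's -x; axes as the slicer's
- index_mark (a point): tip of the dark steel index tab, 5 mm wide, on the other side of the scale, reaching towards the slicer's +x, 4 mm from the pointer's tip when both have the same y; stiff, to be left where it is; axes as the slicer's. The pointer is lined up when both tips have the same y in the slicer's frame
- lever (a joint): clamp lever on a vertical pivot at the slicer's -y end, rad, anticlockwise seen from above: 0 swung out (arm points along the slicer's -y), 1.571 swung fully in against its stop (arm along the slicer's +x, beside the end of the deck). Stays where it is left; about 0.1 N m
- lever_post (a point): on the axis of the upright round black post, 20 mm across, at the end of the lever's 65 mm arm, 97 mm above the worktop; the post's top is 14 mm above this point, the top of the arm 22 mm below it
- lever_pivot (a point): point on the lever's pivot axis, at the same height as lever_post
- pan: stainless milk pan, 150 mm across, 85 mm high, with a 125 mm handle on its x side; origin at the centre of its underside; bystander
- jug: glass measuring jug, 110 mm across, 120 mm high, handle on its x side; origin at the centre of its underside; bystander
- lunchbox: blue plastic lunchbox with four latches, 132 x 182 x 69 mm; origin at the centre of its underside; bystander
- mug: mug 80 mm across, 90 mm high, handle on its y side; origin at the centre of its underside; bystander
- spice_jar: small spice jar, 48 mm across, 85 mm high; origin at the centre of its underside; bystander
- spoon: wooden spoon 240 mm long lying along its x axis; origin under its middle; bystander
Things that resemble listed ones, but are neither listed nor needed, are in the scene too. Of the things like the lid, leave any that is purple; of the rest the larger one is meant.

How it is judged:
By the outcome, as a careful person would: the job done as asked, in the order asked, and still so for the second after the job is handed in, with the robot touching nothing.
It also fails if it takes over 72 s, if anything falls off the work surface, if the arm or the gripper's body presses on something with over 40 N, if the wrist force passes 120 N, or if a joint passes its speed limit or range.

## Working session

There is one attempt and no reset: what is moved stays moved. The work goes in short steps, Python scripts to look and compute and a shell command to move; the robot and the scene stay as the last step left them, time stands still between calls to the robot, and variables do not carry over. Pictures are saved under pics/ and viewed, at most 10 in all, crops included, and the job is handed in when it is done.

```bash
ls; mkdir -p pics; python3 - <<'E'
from bench import robot, imaging
import cv2,numpy as np
for n in("top","side"):
    cv2.imwrite(f"pics/{n}0.png",imaging.snapshot(n)[:,:,::-1])
    p=imaging.camera_params(n);print(n,p["camera_matrix"],(-p["R"].T@p["t"]),p["R"])
print(robot.get_obs())
E
```

```text
pics
top [[461.79680507   0.         323.80961925]
 [  0.         461.79680507 211.89425699]
 [  0.           0.           1.        ]] [ 0.48484969 -0.00240227  1.25897647] [[ 0.00966101 -0.9993683   0.03420036]
 [-0.99864961 -0.0113887  -0.05068791]
 [ 0.05104538 -0.03366448 -0.99812879]]
side [[518.2438131    0.         319.72436182]
 [  0.         518.2438131  207.43965685]
 [  0.           0.           1.        ]] [0.44225312 0.97386088 1.19809384] [[-0.99715733 -0.07347878 -0.01667713]
 [-0.04361813  0.74340781 -0.66741463]
 [ 0.06143873 -0.66478996 -0.74449956]]
{'time': 0.1, 'joint_positions': array([-1.28711463e+00,  8.78957773e-02,  1.37210314e+00, -2.74527576e-05,
        1.68360329e+00, -1.03090009e-01]), 'qvel': array([ 0.00010474, -0.00113562, -0.0043786 ,  0.00055946,  0.00092202,
       -0.00037596]), 'joint_torque': array([ 2.00575014e-03, -3.41251123e+01, -3.03302765e+01,  7.19798729e-02,
        3.04017914e-02, -1.07163826e-04]), 'tool_pos': array([ 0.20731838, -0.50891556,  0.21541317]), 'ee_rot': array([-3.13959095e+00, -1.79659172e-04,  3.86768461e-01]), 'wrist_force': array([ 0.28657263, -0.02316224,  0.00317963]), 'wrist_torque': array([-0.01038026,  0.00312697, -0.05251151]), 'finger_force': 0.0, 'width': 0.0939422185827738}
```

View pics/top0.png

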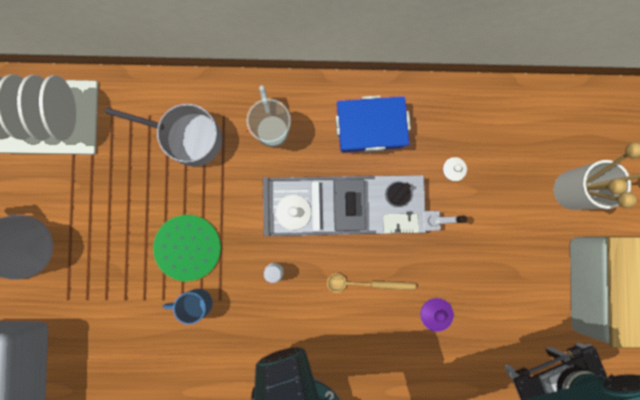

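View pics/side0.png

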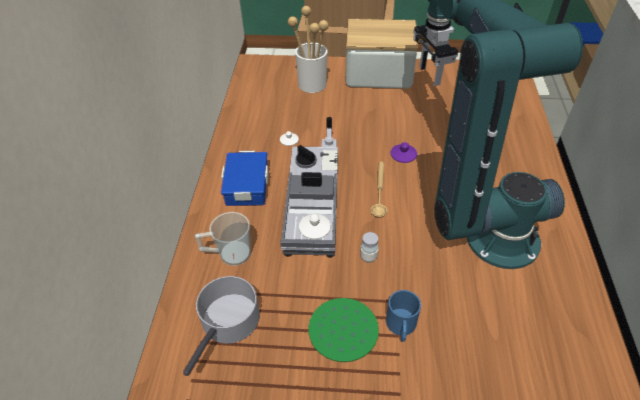

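```bash
python3 - <<'E'
import cv2
a=cv2.imread("pics/top0.png");b=cv2.imread("pics/side0.png")
cv2.imwrite("pics/tc.png",cv2.resize(a[165:250,365:480],None,fx=6.9,fy=6.9,interpolation=cv2.INTER_CUBIC))
cv2.imwrite("pics/sc.png",cv2.resize(b[110:260,270:350],None,fx=4,fy=4,interpolation=cv2.INTER_CUBIC))
E
```

```text
(no output)
```

View pics/tc.png

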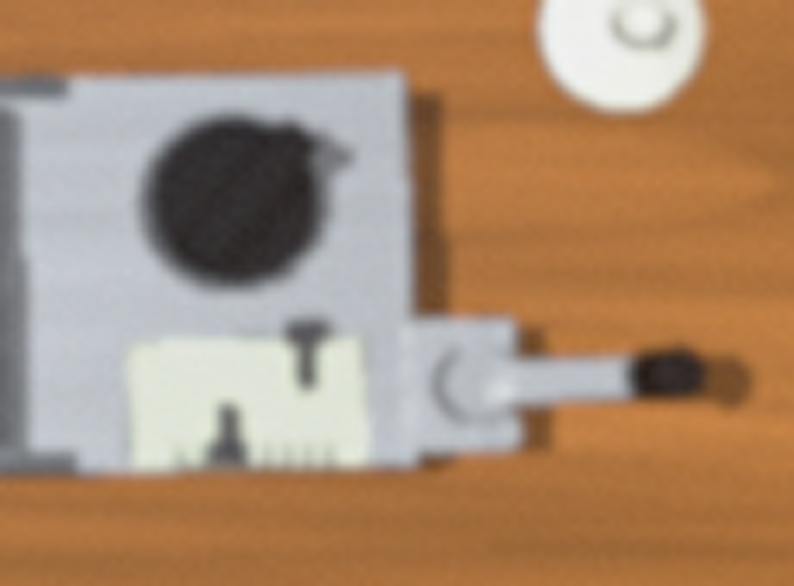

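View pics/sc.png

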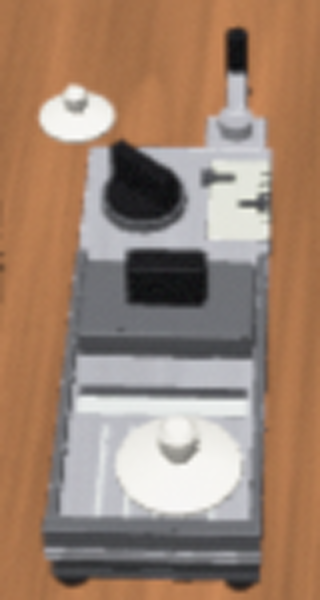

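```bash
cat > h.py <<'E'
import numpy as np, cv2
from bench import robot, imaging
C={n:imaging.camera_params(n) for n in("top","side")}
def P(n): p=C[n]; return p["camera_matrix"]@np.c_[p["R"],p["t"]]
def proj(n,X): X=np.atleast_2d(X); q=np.c_[X,np.ones(len(X))]@P(n).T; return q[:,:2]/q[:,2:]
def tri(a,b):
    q=cv2.triangulatePoints(P("top"),P("side"),np.array(a,float)[:,None],np.array(b,float)[:,None])[:,0]; return q[:3]/q[3]
def plane(n,uv,z):
    p=C[n]; d=p["R"].T@np.linalg.inv(p["camera_matrix"])@[*uv,1]; c=-p["R"].T@p["t"]; return c+d*(z-c[2])/d[2]
E
python3 - <<'E'
from h import *
np.set_printoptions(precision=4,suppress=True)
T=lambda u,v:(365+u/6.9,165+v/6.9); S=lambda u,v:(270+u/4,110+v/4)
for nm,a,b in [("cornA",T(405,72),S(90,148)),("cornB",T(415,465),S(270,150)),("lidknob",(294,211.5),S(180,430)),("post",T(700,372),S(236,30)),("index",T(230,405),S(240,203)),("pointer",T(306,385),S(234,178))]:
    X=tri(a,b); print(nm,X,"res",proj("top",X)[0]-a,proj("side",X)[0]-b, plane("top",a,.06),plane("side",b,.06))
# segment centroids
t=cv2.imread("pics/top0.png"); s=cv2.imread("pics/side0.png")
def seg(im,m,roi):
    u0,v0,u1,v1=roi; k=m(im[v0:v1,u0:u1].astype(int)).astype(np.uint8)
    n,l,st,c=cv2.connectedComponentsWithStats(k); i=1+np.argmax(st[1:,4]); return st[i]+[u0,v0,0,0,0],c[i]+[u0,v0]
g=lambda a:(a[...,1]>a[...,2]+50)&(a[...,1]>a[...,0]+30)
dk=lambda a:a.max(-1)<45
print("trivet",seg(t,g,(140,200,235,295)),seg(s,g,(300,290,390,370)))
print("tr pos",plane("top",seg(t,g,(140,200,235,295))[1],.008),plane("side",seg(s,g,(300,290,390,370))[1],.008))
print("grip",seg(t,dk,(335,180,368,228)),seg(s,dk,(295,168,330,190)))
print("knob",seg(t,dk,(380,170,420,212)),seg(s,dk,(290,140,320,170)))
print("post",seg(t,dk,(450,205,480,230)))
wh=lambda a:a.min(-1)>205
print("lid",seg(t,wh,(270,185,318,233)),seg(s,wh,(295,205,335,242)))
# composite for viewing
cv2.imwrite("pics/c1.png",np.hstack([cv2.resize(t[165:245,255:335],(400,400),interpolation=2),cv2.resize(t[175:230,330:385],(400,400),interpolation=2)]))
E
```

```text
cornA [ 0.6455 -0.3051  0.0591] res [-0.0026 -0.0702] [0.0444 0.0038] [ 0.6452 -0.3049  0.06  ] [ 0.6455 -0.3041  0.06  ]
cornB [ 0.4964 -0.3081  0.0616] res [-0.0126 -0.358 ] [0.2263 0.0019] [ 0.4955 -0.3085  0.06  ] [ 0.4973 -0.3098  0.06  ]
lidknob [0.5436 0.0333 0.1017] res [0.0079 0.2298] [-0.1636 -0.0073] [0.5463 0.0346 0.06  ] [ 0.547  -0.0025  0.06  ]
post [ 0.5304 -0.4002  0.1112] res [-0.0054 -0.1539] [0.0922 0.0023] [ 0.532  -0.4179  0.06  ] [ 0.5348 -0.4649  0.06  ]
index [ 0.5174 -0.2363  0.068 ] res [-0.0015 -0.0447] [0.0289 0.0006] [ 0.5175 -0.2379  0.06  ] [ 0.518  -0.2449  0.06  ]
pointer [ 0.5245 -0.2651  0.0683] res [0.0075 0.2227] [-0.1426 -0.0038] [ 0.5254 -0.2669  0.06  ] [ 0.5247 -0.2742  0.06  ]
trivet (array([ 154,  215,   67,   66, 3462]), array([186.5118, 247.5274])) (array([ 309,  298,   69,   63, 3327]), array([343.1112, 329.3682]))
tr pos [0.4492 0.3221 0.008 ] [0.4504 0.3233 0.008 ]Traceback (most recent call last):
  File "<stdin>", line 15, in <module>
  File "<stdin>", line 10, in seg
    return _wrapfunc(a, 'argmax', axis=axis, out=out, **kwds)
    return bound(*args, **kwds)
ValueError: attempt to get argmax of an empty sequence
```

```bash
python3 - <<'E'
from h import *
np.set_printoptions(precision=4,suppress=True)
t=cv2.imread("pics/top0.png"); s=cv2.imread("pics/side0.png")
def seg(im,m,roi):
    u0,v0,u1,v1=roi; k=m(im[v0:v1,u0:u1].astype(int)).astype(np.uint8)
    n,l,st,c=cv2.connectedComponentsWithStats(k)
    if n<2: return None
    i=1+np.argmax(st[1:,4]); return st[i]+[u0,v0,0,0,0],c[i]+[u0,v0]
dk=lambda a:a.max(-1)<62
print("grip",seg(t,dk,(335,180,368,228)),seg(s,dk,(295,168,330,190)))
print("knob",seg(t,dk,(380,170,420,212)),seg(s,dk,(290,140,320,170)))
print("post",seg(t,dk,(450,205,480,230)))
wh=lambda a:a.min(-1)>205
print("lid",seg(t,wh,(270,185,318,233)),seg(s,wh,(295,205,335,242)))
def br(i): return np.clip((i/255.)**.45*255,0,255).astype(np.uint8)
f=lambda i:cv2.resize(br(i),(390,290),interpolation=2)
cv2.imwrite("pics/c1.png",np.vstack([np.hstack([f(t[180:240,253:334]),f(t[185:223,335:386])]),np.hstack([f(t[175:211,374:422]),f(s[138:174,282:330])])]))
E
```

```text
grip (array([346, 193,  10,  22, 218]), array([350.5   , 203.5963])) (array([302, 173,  20,  14, 258]), array([311.4109, 179.2287]))
knob (array([388, 183,  22,  22, 395]), array([398.8101, 193.3873])) (array([297, 146,  18,  19, 246]), array([304.8089, 156.1545]))
post (array([457, 217,   9,   5,  41]), array([461., 219.]))
lid (array([274, 194,  37,  37, 961]), array([290.897 , 211.6275])) (array([295, 210,  37,  29, 715]), array([313.8322, 222.9287]))
```

View pics/c1.png

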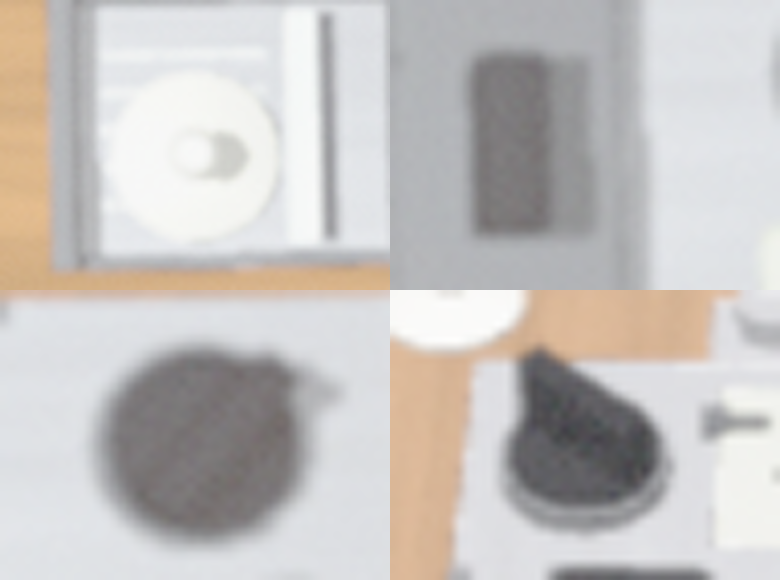

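```bash
python3 - <<'E'
from h import *
np.set_printoptions(precision=4,suppress=True)
a=plane("side",(300.5,145.2),.108);b=plane("side",(314,154.1),.108);print("bar",a,b,(a+b)/2,np.linalg.norm(a-b),np.degrees(np.arctan2(*(b-a)[1::-1])))
print("bar end top view",plane("top",(407.2,183.7),.108))
print("disc c", plane("top",(398.6,193.6),.085))
print("lidknob",plane("top",(293.5,211.9),.095),plane("side",(315,218.5),.097),"rim",plane("top",(292.5,212.5),.064))
print("grip top",plane("top",(351,204),.126),plane("top",(351.2,203.9),.126))
for u in (345.5,356): print(plane("top",(u,204),.126))
o=np.array([.5666,-.0866]);c,s_=np.cos(.02),np.sin(.02)
L=lambda x,y,z:[o[0]+c*x-s_*y,o[1]+s_*x+c*y,z]
for n in("top","side"): print(n,proj(n,[L(75,-220,60),L(-.075,-.22,.06),L(.075,.2,.082),L(-.075,.2,.082)]))
for n,u in(("post top",(465,219)),): print(n,plane("top",u,.111))
print("post arm base",plane("top",(457,219.5),.075),"pivot",plane("top",(365+475/6.9,165+385/6.9),.07))
print("post side",plane("side",(329,118),.111))
E
```

```text
bar [ 0.6125 -0.2601  0.108 ] [ 0.5664 -0.2209  0.108 ] [ 0.5895 -0.2405  0.108 ] 0.06055113290200413 139.60735249883675
bar end top view [ 0.6173 -0.2508  0.108 ]
disc c [ 0.5941 -0.2336  0.085 ]
lidknob [0.5435 0.0347 0.095 ] [0.5433 0.0329 0.097 ] rim [0.5435 0.0383 0.064 ]
grip top [ 0.563  -0.1075  0.126 ] [ 0.5633 -0.108   0.126 ]
[ 0.5629 -0.0939  0.126 ]
[ 0.5632 -0.1199  0.126 ]
top [[-1839.3581   992.8185]
 [  424.9814   232.2021]
 [  262.7007   174.9832]
 [  262.9173   233.8176]]
side [[   9.2125 -789.4673]
 [ 337.8527  147.8637]
 [ 278.2919  243.2806]
 [ 333.2513  245.0528]]
post top [ 0.5297 -0.3966  0.111 ]
post arm base [ 0.5296 -0.3879  0.075 ] pivot [ 0.5258 -0.3288  0.07  ]
post side [ 0.5305 -0.3978  0.111 ]
```

```bash
python3 -m pendant '[[2.4,3.9,0,0,0,-7,1],[2.4,3.9,0,0,0,-7,1],[2.4,3.9,0,0,0,-7,0.6],[2.4,3.9,0,0,0,0,0.6],[2.4,3.9,0,0,0,0,0.6],[2.4,3.9,0,0,0,0,0.6],[2.4,3.9,0,0,0,0,0.6],[2.4,3.9,0,0,0,0,0.6]]'
python3 -m pendant '[[2.4,3.9,0,0,0,0,0.6],[2.4,3.9,0,0,0,0,0.6],[2.4,3.9,0,0,0,0,0.6],[2.4,3.9,0,0,0,0,0.6],[2.4,3.9,0,0,0,0,0.6],[2.4,3.9,0,0,0,0,0.6],[0,0,-2,0,0,0,0.6],[0,0,0,0,0,0,0.6]]'
```

```text
time: 0.9
tool_pos: [0.3998, -0.1955, 0.2161]
ee_rot: [-3.142, 0.0, 0.02]
wrist_force: [0.6, 0.0, 0.3]
width: 0.0566
finger_force: 0.0
time: 1.7
tool_pos: [0.542, 0.0379, 0.1928]
ee_rot: [-3.142, 0.007, 0.023]
wrist_force: [-1.2, 0.2, -0.2]
width: 0.0563
finger_force: 0.0
```

```bash
python3 -m pendant '[[0.1,-0.2,-3,0,0,0,0.6],[0,0,-3,0,0,0,0.6],[0,0,-2.5,0,0,0,0.6],[0,0,-1.0,0,0,0,0.6],[0,0,-0.8,0,0,0,0.6],[0,0,0,0,0,0,0.6],[0,0,0,0,0,0,0.6]]'
```

```text
time: 2.4
tool_pos: [0.5453, 0.0344, 0.0949]
ee_rot: [3.141, -0.002, 0.02]
wrist_force: [-0.7, -0.2, 0.2]
width: 0.0563
finger_force: 0.0
```

```bash
python3 -m pendant '[[-0.1,0,-0.6,0,0,0,0.6],[0,0,0,0,0,0,0.6],[0,0,0,0,0,0,0.25],[0,0,0,0,0,0,0.1],[0,0,0,0,0,0,0],[0,0,0,0,0,0,0],[0,0,0,0,0,0,0]]'
```

```text
time: 3.1
tool_pos: [0.5436, 0.0346, 0.0876]
ee_rot: [3.141, -0.0, 0.02]
wrist_force: [-0.3, -0.8, -0.4]
width: 0.0266
finger_force: 30.0
```

```bash
python3 -m pendant '[[0,0,1,0,0,0,0],[0,0,2,0,0,0,0],[0,0,3,0,0,0,0],[-0.5,1.5,2,0,0,0,0],[-1.0,3,0,0,0,0,0],[-1.3,4,0,0,0,0,0],[-1.3,4,0,0,0,0,0],[-1.3,4,0,0,0,0,0]]'
python3 -m pendant '[[-1.3,4,0,0,0,0,0],[-1.3,4,0,0,0,0,0],[-0.8,2.5,-1,0,0,0,0],[-0.6,1.8,-2,0,0,0,0],[0,0,-3,0,0,0,0],[0,0,-2,0,0,0,0],[0,0,0,0,0,0,0],[0,0,0,0,0,0,0]]'
python3 - <<'E'
from h import *
cv2.imwrite("pics/top1.png",imaging.snapshot("top")[:,:,::-1]);s=imaging.snapshot("side")[:,:,::-1]
cv2.imwrite("pics/s1.png",cv2.resize(s[160:380,200:440],None,fx=3,fy=2.7))
E
```

```text
time: 3.9
tool_pos: [0.4888, 0.2009, 0.168]
ee_rot: [-3.141, -0.0, 0.02]
wrist_force: [1.1, 0.6, -1.2]
width: 0.0269
finger_force: 30.0
time: 4.7
tool_pos: [0.4495, 0.3226, 0.0879]
ee_rot: [3.141, 0.0, 0.02]
wrist_force: [0.1, -0.1, -1.1]
width: 0.0274
finger_force: 30.0
```

View pics/s1.png

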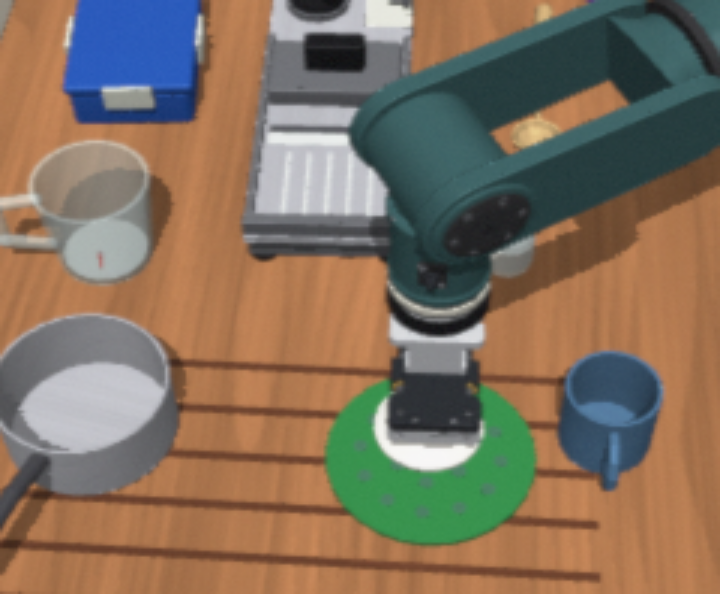

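The lid hangs level in the gripper over the trivet's middle. I'm lowering it now.

```bash
python3 -m pendant '[[0,0,-2,0,0,0,0],[0,0,-1.5,0,0,0,0],[0,0,-0.8,0,0,0,0],[0,0,-0.3,0,0,0,0],[0,0,-0.2,0,0,0,0],[0,0,-0.2,0,0,0,0],[0,0,0,0,0,0,0]]'
```

```text
time: 5.5
tool_pos: [0.4497, 0.3227, 0.0378]
ee_rot: [-3.141, -0.0, 0.02]
wrist_force: [0.1, -0.3, -1.0]
width: 0.027
finger_force: 30.0
```

```bash
python3 -m pendant '[[0,0,-0.15,0,0,0,0],[0,0,-0.1,0,0,0,0],[0,0,0,0,0,0,0]]'
```

```text
time: 5.8
tool_pos: [0.4498, 0.3228, 0.0357]
ee_rot: [-3.141, -0.001, 0.02]
wrist_force: [-0.1, -0.7, 0.7]
width: 0.0273
finger_force: 30.0
```

```bash
python3 -m pendant '[[0,0,-0.05,0,0,0,0],[0,0,0,0,0,0,0.32],[0,0,0,0,0,0,0.5],[0,0,0,0,0,0,0.55],[0,0,0,0,0,0,0.55],[0,0,2,0,0,0,0.55],[0,0,4,0,0,0,0.55],[0,0,5,0,0,0,0.55]]'
python3 -m pendant '[[1,-4,2,0,0,0,0.55],[1.1,-4.3,0,0,0,0,0.55],[1.1,-4.3,0,0,0,0,0.55],[1.1,-4.3,0,0,0,0,0.55],[1.1,-4.3,0,0,0,0,0.55],[1.1,-4.3,0,0,0,0,0.55],[1.1,-4.3,0,0,0,0,0.55],[1.1,-4.3,0,0,0,0,0.55]]'
python3 -m pendant '[[1.1,-4.3,0,0,0,0,0.55],[1.1,-4.3,0,0,0,0,0.55],[0.5,-0.3,0,0,0,0,0.55],[0,0,-2,0,0,0,0.55],[0,0,0,0,0,0,0.55]]'
```

```text
time: 6.6
tool_pos: [0.4479, 0.3216, 0.1428]
ee_rot: [3.138, 0.006, 0.02]
wrist_force: [1.2, 0.5, 0.6]
width: 0.0518
finger_force: 0.0
time: 7.4
tool_pos: [0.5366, -0.0202, 0.1645]
ee_rot: [-3.142, -0.0, 0.02]
wrist_force: [0.7, 0.1, 0.1]
width: 0.0515
finger_force: 0.0
time: 7.9
tool_pos: [0.5619, -0.1067, 0.1415]
ee_rot: [-3.139, 0.006, 0.02]
wrist_force: [-0.2, 0.6, 0.3]
width: 0.0516
finger_force: 0.0
```

```bash
python3 -m pendant '[[0,-0.1,-2,0,0,0,0.55],[0,0,-1.3,0,0,0,0.55],[0,0,0,0,0,0,0.4],[0,0,0,0,0,0,0.2],[0,0,0,0,0,0,0.1],[0,0,0,0,0,0,0],[0,0,0,0,0,0,0]]'
```

```text
time: 8.6
tool_pos: [0.5641, -0.1087, 0.1127]
ee_rot: [3.14, -0.002, 0.021]
wrist_force: [0.3, -0.3, 2.0]
width: 0.0243
finger_force: 30.0
```

```bash
python3 -m pendant '[[0,1,0,0,0,0,0],[-0.05,2.5,0,0,0,0,0],[-0.05,2.5,0,0,0,0,0],[-0.05,2.5,0,0,0,0,0],[-0.05,2.5,0,0,0,0,0],[-0.05,2,0,0,0,0,0],[-0.02,1,0,0,0,0,0],[0,0,0,0,0,0,0]]'
```

```text
time: 9.4
tool_pos: [0.5595, 0.0342, 0.1127]
ee_rot: [-3.14, 0.002, 0.023]
wrist_force: [-4.5, 1.8, 5.0]
width: 0.0233
finger_force: 30.0
```

```bash
python3 -m pendant '[[-0.1,1,0,0,0,0,0],[-0.02,0.7,0,0,0,0,0],[-0.02,0.5,0,0,0,0,0],[0,0,0,0,0,0,0]]'
```

```text
time: 9.8
tool_pos: [0.5588, 0.055, 0.1127]
ee_rot: [-3.141, 0.0, 0.022]
wrist_force: [-2.7, -0.2, 5.4]
width: 0.0242
finger_force: 30.0
```

```bash
python3 -m pendant '[[-0.02,0.5,0,0,0,0,0],[0,0.4,0,0,0,0,0],[0,0,0,0,0,0,0],[0,0,0,0,0,0,0]]'
```

```text
time: 10.2
tool_pos: [0.5587, 0.057, 0.1126]
ee_rot: [3.13, 0.001, 0.018]
wrist_force: [-3.3, -14.7, 6.4]
width: 0.0237
finger_force: 30.0
```

```bash
python3 -m pendant '[[0,0,0,0,0,0,0.25],[0,0,0,0,0,0,0.45],[0,-0.3,0,0,0,0,0.5],[0,-0.3,0,0,0,0,0.5],[0,0,2,0,0,0,0.5],[0,0,3,0,0,0,0.5],[0,0,3,0,0,8.5,0.5],[0,0,0,0,0,8.5,0.4]]'
python3 -m pendant '[[0.3,-2,0,0,0,8.5,0.4],[0.3,-2,0,0,0,8.5,0.4],[0.3,-2,0,0,0,8.5,0.4],[0.3,-2,0,0,0,8.5,0.4],[0.3,-2,0,0,0,8.5,0.4],[0.3,-2,0,0,0,8.5,0.4],[0.3,-2,0,0,0,8.5,0.4],[0.3,-2,0,0,0,8.5,0.4]]'
python3 -m pendant '[[0.3,-2,0,0,0,8.5,0.4],[0.3,-2,0,0,0,8.5,0.4],[0.3,-2,0,0,0,8.5,0.4],[0.3,-2,0,0,0,8.5,0.4],[0,-2,0,0,0,8.5,0.4],[0,-2,0,0,0,8.5,0.4],[0,0,0,0,0,0,0.4]]'
```

```text
time: 11.0
tool_pos: [0.5616, 0.0575, 0.1968]
ee_rot: [3.14, -0.009, 0.324]
wrist_force: [0.0, -1.2, 1.0]
width: 0.0421
finger_force: 0.0
time: 11.8
tool_pos: [0.5833, -0.1032, 0.1909]
ee_rot: [-3.141, -0.001, 1.511]
wrist_force: [-0.0, -0.4, -0.1]
width: 0.0372
finger_force: 0.0
time: 12.5
tool_pos: [0.5951, -0.2248, 0.1904]
ee_rot: [-3.142, -0.001, 2.391]
wrist_force: [1.1, 0.9, -1.2]
width: 0.0378
finger_force: 0.0
```

```bash
python3 -m pendant '[[0,-1,-2.5,0,0,2.5,0.4],[0,0,-3,0,0,0,0.4],[0,0,-1.5,0,0,0,0.4],[0,0,-1,0,0,0,0.4],[0,0,-0.8,0,0,0,0.4],[0,0,0,0,0,0,0.4],[0,0,0,0,0,0,0.4]]'
```

```text
time: 13.2
tool_pos: [0.5958, -0.2334, 0.1046]
ee_rot: [3.141, 0.002, 2.437]
wrist_force: [-0.5, -0.8, 0.3]
width: 0.0375
finger_force: 0.0
```

```bash
python3 -m pendant '[[-0.1,-0.15,-0.9,0,0,0,0.4],[0,0,0,0,0,0,0.4],[0,0,0,0,0,0,0.2],[0,0,0,0,0,0,0.1],[0,0,0,0,0,0,0],[0,0,0,0,0,0,0],[0,0,0,0,0,0,0]]'; python3 -c "
from h import *; o=robot.get_obs(); print(o['wrist_force'],o['wrist_torque'],o['joint_positions'])"
```

```text
time: 13.9
tool_pos: [0.5937, -0.2356, 0.0948]
ee_rot: [-3.14, 0.0, 2.437]
wrist_force: [-2.6, -3.7, 1.7]
width: 0.0155
finger_force: 30.0
[-2.57662545 -3.66538567  1.70651957] [-0.33955271  0.27913759  0.07150199] [-4.65805288e-01  3.33087363e-01  1.32217479e+00 -1.37960994e-03
  1.48637348e+00 -1.33202806e+00]
```

```bash
python3 -m pendant '[[-0.05,-0.05,0,0,0,-5,0],[0,0,0,0,0,-8,0],[0,0,0,0,0,-8,0],[0,0,0,0,0,-8,0],[0,0,0,0,0,-8,0],[0,0,0,0,0,-8,0],[0,0,0,0,0,-8,0],[0,0,0,0,0,0,0]]'
python3 -m pendant '[[0,0,0,0,0,-8,0],[0,0,0,0,0,-8,0],[0,0,0,0,0,-8,0],[0,0,0,0,0,-8,0],[0,0,0,0,0,-8,0],[0,0,0,0,0,-5,0],[0,0,0,0,0,0,0],[0,0,0,0,0,0,0]]'
python3 - <<'E'
from h import *
t=imaging.snapshot("top")[:,:,::-1];s=imaging.snapshot("side")[:,:,::-1]
cv2.imwrite("pics/top2.png",t);cv2.imwrite("pics/side2.png",s)
cv2.imwrite("pics/v2.png",np.hstack([cv2.resize(t[165:245,365:445],(400,400),interpolation=2),cv2.resize(s[130:190,290:350],(400,400),interpolation=2)]))
E
```

```text
time: 14.7
tool_pos: [0.5967, -0.2344, 0.0948]
ee_rot: [3.135, -0.001, 1.511]
wrist_force: [7.5, 0.3, -2.1]
width: 0.0156
finger_force: 30.0
time: 15.5
tool_pos: [0.5992, -0.2356, 0.0948]
ee_rot: [3.132, -0.009, 0.728]
wrist_force: [14.5, -2.4, -6.1]
width: 0.0159
finger_force: 30.0
```

View pics/v2.png

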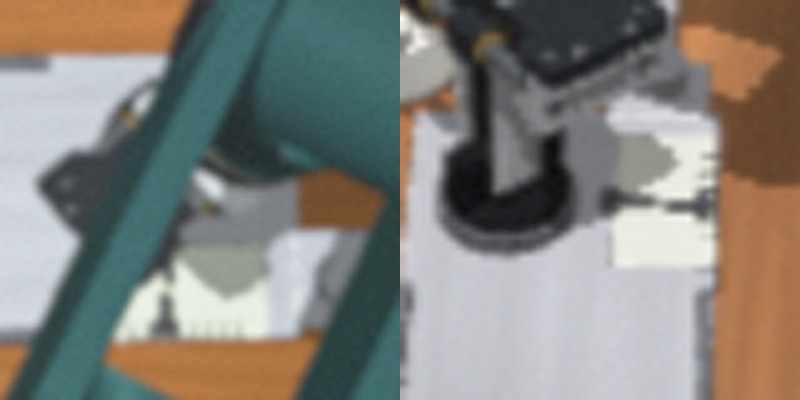

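```bash
python3 -m pendant '[[0.3,0,0,0,0,0,0],[0.1,-0.05,0,0,0,0,0],[0,0,0,0,0,0,0],[0,0,0,0,0,0,0]]'
```

```text
time: 16.0
tool_pos: [0.5993, -0.2357, 0.0948]
ee_rot: [3.139, -0.003, 0.727]
wrist_force: [6.2, -0.8, -1.4]
width: 0.0156
finger_force: 30.0
```

```bash
python3 - <<'E'
from h import *
np.set_printoptions(precision=2,suppress=True,linewidth=200)
for f,r in(("side0",(150,166)),("side2",(154,167))):
    g=cv2.imread(f"pics/{f}.png",0); print(f); print(np.r_[0,320:340]); print(np.c_[np.arange(*r),g[r[0]:r[1],320:340]])
g=cv2.imread("pics/top0.png",0); print(np.r_[0,392:416]); print(np.c_[np.arange(212,234),g[212:234,392:416]])
E
```

```text
side0
[  0 320 321 322 323 324 325 326 327 328 329 330 331 332 333 334 335 336 337 338 339]
[[150 189 188 188 217 223 223 218 213 214 212 212 213 213 212 215 216 211 169 139 129]
 [151 184 184 181 213 225 226 226 225 226 226 226 225 225 224 225 225 221 174 138 128]
 [152 153 136 129 169 210 220 221 221 224 227 227 226 226 227 226 221 214 166 136 127]
 [153 131  97  94 116 149 157 158 161 185 220 226 226 226 226 224 186 161 133 128 126]
 [154 127  86  85  83  92  97  97  98 134 211 225 227 227 226 226 220 212 156 129 125]
 [155 123  82  93 122 148 156 156 159 185 219 227 226 227 228 222 196 181 133 123 124]
 [156 143 125 159 209 222 222 223 222 223 225 226 227 227 225 205 171 178 128 121 122]
 [157 185 186 198 222 226 227 226 227 227 226 228 226 226 226 220 213 212 141 121 123]
 [158 190 193 202 223 226 227 227 227 227 226 227 227 227 223 181 132 123  98 115 122]
 [159 191 191 207 223 227 227 227 227 226 221 219 217 217 211 142  97 129 104 116 121]
 [160 191 195 223 227 227 227 227 227 224 185 130 110 106 106  88  82  95  95 115 121]
 [161 191 195 224 227 227 227 227 227 223 183 131 1
[... 3277 characters left out ...]
 177 123 105 145 198 222 226 225 224 223 224 226 225 225 225 225 224 225 225 225]
 [228 226 225 221 199 157 112  99 134 185 217 225 222 222 223 222 224 223 222 222 223 221 223 224 224]
 [229 221 218 200 163 122  96  86 110 158 204 220 212 216 219 212 216 219 212 215 218 212 215 223 225]
 [230 218 212 184 138 103  89  85  98 139 195 216 203 208 214 201 207 213 201 209 213 201 210 224 228]
 [231 206 203 174 133 106 101  97 100 135 184 203 189 197 203 191 196 204 192 199 203 190 198 217 223]
 [232 172 172 150 130 120 117 115 114 126 158 166 157 164 168 159 167 171 159 167 172 158 164 179 184]
 [233 138 137 130 126 123 123 124 121 123 127 130 125 128 130 128 133 135 130 133 131 126 128 134 135]]
```

```bash
python3 - <<'E'
from h import *
for yaw in(.018,.022,.026):
    L=lambda n,uv:1000*(plane(n,uv,.068)[:2]@[-np.sin(yaw),np.cos(yaw)])
    print(yaw,"top0",L("top",(397.8,226))-L("top",(409.03,217.5)),"side0",L("side",(331.5,160.48))-L("side",(326.5,154.0)),"side2",L("side",(331.5,160.48))-L("side",(326.7,159.76)))
    
# yaw from +y-end/-y-end edges: slicer rails' long edges in top image
for n,z in(("top",.06),):
    g=cv2.imread("pics/top0.png",0).astype(int)
    print(g[228:242,300],g[228:242,380],g[228:242,415],g[170:184,385],g[170:184,415])
E
```

```text
0.018 top0 29.72479696159877 side0 29.922771264026153 side2 2.7790436034095762
0.022 top0 29.81198445600552 side0 29.99193020530663 side2 2.8407759677921547
0.026 top0 29.898694959296932 side0 30.060609276343627 side2 2.902462879819865
[206 203 208 198 170 138 122 114 113 121 125 128 130 130] [200 199 198 197 186 159 130 123 124 121 119 121 125 129] [224 225 228 223 184 135 118 120 122 123 122 118 117 118] [131 127 125 123 122 135 166 189 195 192 192 190 188 189] [127 127 128 126 135 152 176 189 189 188 188 189 187 189]
```

```bash
python3 -m pendant '[[0.2,0,0,0,0,-5,0],[0,0,0,0,0,-4.5,0],[0,0,0,0,0,0,0],[0,0,0,0,0,0,0]]'; python3 - <<'E'
from h import *
np.set_printoptions(linewidth=200)
s=imaging.snapshot("side")[:,:,::-1];cv2.imwrite("pics/side3.png",s)
g=cv2.imread("pics/side3.png",0); print(np.r_[0,320:338]); print(np.c_[np.arange(154,167),g[154:167,320:338]])
E
```

```text
time: 16.4
tool_pos: [0.5997, -0.2361, 0.0948]
ee_rot: [3.141, -0.0, 0.563]
wrist_force: [2.1, -1.6, -0.1]
width: 0.0161
finger_force: 30.0
[  0 320 321 322 323 324 325 326 327 328 329 330 331 332 333 334 335 336 337]
[[154 120 122 128 142 147 148 166 216 230 233 233 233 232 233 232 226 219 158]
 [155 120 122 131 143 146 146 149 167 221 233 233 233 232 233 229 206 190 136]
 [156 120 121 135 145 147 147 148 159 221 232 234 233 234 232 214 180 185 133]
 [157 118 118 131 143 145 147 149 171 222 232 234 233 233 232 227 221 220 148]
 [158 104 101 112 136 143 147 166 219 231 233 233 232 233 230 189 140 130 102]
 [159  75  65  74 108 124 138 200 221 228 228 225 224 223 219 150 102 135 110]
 [160  77  76  81  88  90  92 109 123 179 176 133 116 114 112  92  86  99  99]
 [161  92  78  87 114 123 123 123 121 148 162 135 118 116 113  90  82 108 105]
 [162 124 111 142 212 226 227 227 227 227 227 228 227 227 223 152 109 140 118]
 [163 195 196 225 232 233 233 234 233 233 233 233 233 233 231 209 194 190 134]
 [164 200 202 230 234 234 233 234 233 233 234 234 233 234 233 231 228 225 154]
 [165 198 186 227 233 234 234 233 234 234 233 234 233 233 234 232 217 205 140]
 [166 198 188 224 233 234 234 234 233 234 234 234 234 234 234 233 232 231 167]]
```

```bash
python3 -m pendant '[[0.05,-0.05,0,0,0,0,0],[0,0,0,0,0,0,0.25],[0,0,0,0,0,0,0.4],[0,0,0,0,0,0,0.4],[0,0,3,0,0,0,0.4],[0,0,4,0,0,0,0.4],[0,2,3,0,0,0,0.4],[0,4,0,0,0,0,0.4]]'
python3 -m pendant '[[0,4.5,0,0,0,0,0.4],[0,4.5,0,0,0,0,0.4],[0,4.5,0,0,0,0,0.4],[0,4.5,0,0,0,0,0.4],[0,0,0,0,0,0,0.4]]'
python3 - <<'E'
from h import *
np.set_printoptions(linewidth=200)
t=imaging.snapshot("top")[:,:,::-1];cv2.imwrite("pics/top4.png",t)
s=imaging.snapshot("side")[:,:,::-1];cv2.imwrite("pics/side4.png",s)
g=cv2.imread("pics/side4.png",0); print(np.r_[0,320:338]); print(np.c_[np.arange(156,167),g[156:167,320:338]])
g=cv2.imread("pics/top4.png",0); print(np.r_[0,388:412]); print(np.c_[np.arange(212,231),g[212:231,388:412]])
cv2.imwrite("pics/v4.png",np.hstack([cv2.resize(t[150:300,140:480],(510,300),interpolation=2),cv2.resize(t[175:235,385:445],(280,300),interpolation=2)]))
E
```

```text
time: 17.25
tool_pos: [0.6023, -0.179, 0.2007]
ee_rot: [3.132, -0.006, 0.557]
wrist_force: [1.1, 0.4, 0.1]
width: 0.0374
finger_force: 0.0
time: 17.75
tool_pos: [0.5995, 0.0092, 0.1946]
ee_rot: [-3.139, -0.001, 0.569]
wrist_force: [0.7, -0.7, 0.5]
width: 0.0374
finger_force: 0.0
[  0 320 321 322 323 324 325 326 327 328 329 330 331 332 333 334 335 336 337]
[[156 121 123 136 145 149 148 149 148 150 148 148 148 147 147 129 111 115  95]
 [157 131 130 144 161 165 167 169 166 168 166 154 148 149 148 143 137 134 101]
 [158 165 158 166 214 225 226 229 229 229 227 189 167 166 164 130  92  82  76]
 [159 127 101 108 177 194 200 219 225 228 228 222 220 219 212 144  90 102  88]
 [160 118  88  85  99 105 105 112 124 178 175 134 115 114 111  94  86  93  97]
 [161 114  81  86 116 124 123 125 122 151 163 135 119 117 114  89  82 108 101]
 [162 130 110 143 213 227 228 228 227 229 228 228 229 227 222 153 111 141 115]
 [163 194 197 226 233 234 234 234 234 234 234 234 235 234 232 210 197 193 132]
 [164 200 203 231 235 234 234 235 233 234 233 233 234 234 234 231 229 226 152]
 [165 194 186 222 233 234 234 2
[... 1487 characters left out ...]
 236 235 236 232 202 154 146 189 223 216 182 159 154 154 154 155 153 154 155 153]
 [225 236 235 236 235 236 236 236 231 197 136 120 165 206 199 169 154 154 152 154 155 153 155 153 154]
 [226 236 237 236 235 235 236 237 234 196 137 116 161 201 193 165 155 153 154 155 155 156 154 155 153]
 [227 237 236 236 236 236 237 237 231 191 133 113 158 196 189 165 152 154 154 155 155 157 153 154 155]
 [228 236 236 234 234 235 235 232 214 167 121 105 141 178 178 159 152 152 152 151 152 150 151 152 153]
 [229 236 233 229 229 233 231 217 178 132 101  94 114 141 153 152 145 146 147 142 146 148 142 146 150]
 [230 237 233 222 222 230 226 200 150 109  94  93  98 112 137 142 137 141 143 136 140 144 135 139 143]]
```

View pics/v4.png

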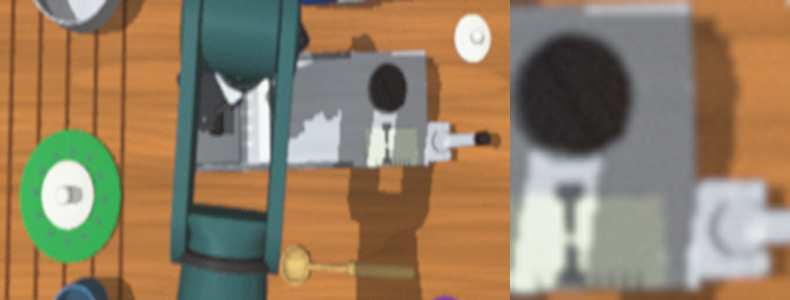

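```bash
python3 -m pendant '[[-0.7,-4.6,0,0,0,8.3,0.45],[-0.7,-4.6,0,0,0,8.3,0.45],[-0.7,-4.6,0,0,0,8.3,0.45],[-0.7,-4.6,0,0,0,8.3,0.45],[-0.7,-4.6,0,0,0,8.3,0.45],[-0.7,-4.6,0,0,0,8.3,0.45],[-0.7,-4.6,0,0,0,8.3,0.45],[-0.7,-4.6,0,0,0,0,0.45]]'
python3 -m pendant '[[-0.7,-4.6,0,0,0,0,0.45],[-0.7,-4.6,0,0,0,0,0.45],[0,0,0,0,0,0,0.45],[0,0,0,0,0,0,0.45]]'
python3 - <<'E'
from h import *
np.set_printoptions(linewidth=200)
t=imaging.snapshot("top")[:,:,::-1];cv2.imwrite("pics/top5.png",t)
s=imaging.snapshot("side")[:,:,::-1];cv2.imwrite("pics/side5.png",s)
g=cv2.imread("pics/side5.png",0); print(np.c_[np.arange(157,164),g[157:164,320:338]])
g=cv2.imread("pics/top5.png",0); print(np.r_[0,392:406]); print(np.c_[np.arange(214,231),g[214:231,392:406]])
E
```

```text
time: 18.65
tool_pos: [0.5428, -0.3657, 0.1943]
ee_rot: [-3.141, 0.0, 1.568]
wrist_force: [0.6, -0.8, 0.3]
width: 0.0422
finger_force: 0.0
time: 19.05
tool_pos: [0.5288, -0.4563, 0.1933]
ee_rot: [-3.14, -0.002, 1.564]
wrist_force: [-0.2, 1.2, 0.2]
width: 0.0423
finger_force: 0.0
[[157 189 189 199 222 228 228 228 229 229 228 228 229 227 228 221 216 213 142]
 [158 166 158 168 213 224 225 227 228 228 228 228 228 228 225 183 134 123  98]
 [159 120  97 105 167 187 192 211 219 223 222 220 219 217 214 144  98 131 106]
 [160 113  84  81  94 101 100 107 117 172 170 128 111 109 108  89  82  96  97]
 [161 110  79  84 109 120 120 119 117 144 156 129 115 112 109  86  78 104 100]
 [162 123 107 135 205 221 222 222 222 223 223 221 222 222 218 149 104 135 113]
 [163 186 190 221 227 228 228 229 228 227 228 228 229 229 226 201 186 185 129]]
[  0 392 393 394 395 396 397 398 399 400 401 402 403 404 405]
[[214 227 221 191 151 118 102 107 132 171 200 213 216 216 217]
 [215 232 231 221 194 151 115 126 175 212 228 230 229 228 228]
 [216 232 232 233 223 173 124 141 198 229 232 232 232 231 230]
 [217 232 232 2
[... 167 characters left out ...]
0 230]
 [220 231 231 232 228 190 140 148 203 228 232 231 231 231 231]
 [221 231 232 233 229 206 166 167 211 230 231 231 230 230 231]
 [222 232 231 231 229 218 193 194 220 230 232 231 231 230 230]
 [223 233 232 231 230 213 182 182 212 228 231 231 231 232 230]
 [224 231 232 232 228 197 150 143 183 223 230 232 230 230 231]
 [225 232 232 233 229 192 134 118 162 212 230 231 232 231 231]
 [226 231 232 234 229 190 133 113 156 210 230 231 231 231 231]
 [227 231 232 234 227 186 130 114 153 208 231 231 231 230 231]
 [228 232 231 228 208 163 117 106 139 192 225 230 229 230 230]
 [229 228 225 211 171 131  99  93 116 167 215 227 221 223 225]
 [230 223 223 192 146 109  93  92 102 147 204 223 211 218 221]]
```

Top5 and side5 put pointer and tab within about 0.3 mm of each other, so I'm going on to the lever.

```bash
python3 -m pendant '[[0.1,3,0,0,0,0,0.45],[0,2.8,-1,0,0,0,0.45],[0,0,-3,0,0,0,0.45],[0,0,-3,0,0,0,0.45],[0,0,-1.5,0,0,0,0.45],[0,0,-0.8,0,0,0,0.45],[0,0,0,0,0,0,0.45],[0,0,0,0,0,0,0.45]]'
```

```text
time: 19.95
tool_pos: [0.5323, -0.3965, 0.1031]
ee_rot: [3.14, 0.002, 1.568]
wrist_force: [0.1, -0.2, -0.8]
width: 0.0421
finger_force: 0.0
```

```bash
python3 -m pendant '[[-0.2,-0.1,-0.8,0,0,0,0.45],[0,0,0,0,0,0,0.45],[0,0,0,0,0,0,0.3],[0,0,0,0,0,0,0.1],[0,0,0,0,0,0,0],[0,0,0,0,0,0,0]]'
```

```text
time: 20.55
tool_pos: [0.5307, -0.3974, 0.0939]
ee_rot: [3.139, 0.001, 1.568]
wrist_force: [3.5, -1.1, -1.7]
width: 0.0198
finger_force: 30.0
```

```bash
python3 -m pendant '[[0.83,0.1,0,0,0,0,0],[0.84,0.16,0,0,0,0,0],[0.8,0.3,0,0,0,0,0],[0.76,0.39,0,0,0,0,0],[0.69,0.49,0,0,0,0,0],[0.63,0.57,0,0,0,0,0],[0.54,0.65,0,0,0,0,0],[0.46,0.72,0,0,0,0,0]]'
```

```text
time: 21.35
tool_pos: [0.5835, -0.3665, 0.0942]
ee_rot: [-3.138, 0.006, 1.567]
wrist_force: [-4.5, -7.4, 2.6]
width: 0.0196
finger_force: 30.0
```

```bash
python3 -m pendant '[[0.35,0.78,0,0,0,0,0],[0.27,0.8,0,0,0,0,0],[0.13,0.83,0,0,0,0,0],[0.05,0.86,0,0,0,0,0],[0,0.3,0,0,0,0,0],[0,0.3,0,0,0,0,0],[0,0,0,0,0,0,0]]'
```

```text
time: 22.05
tool_pos: [0.5936, -0.3271, 0.0943]
ee_rot: [3.14, 0.006, 1.568]
wrist_force: [0.5, -5.4, -0.5]
width: 0.0193
finger_force: 30.0
```

```bash
python3 -m pendant '[[0,0.3,0,0,0,0,0],[0,0.3,0,0,0,0,0],[0,0,0,0,0,0,0],[0,0,0,0,0,0,0]]'
```

```text
time: 22.45
tool_pos: [0.5936, -0.3234, 0.0943]
ee_rot: [3.14, 0.01, 1.566]
wrist_force: [1.5, -10.2, -2.8]
width: 0.0194
finger_force: 30.0
```

```bash
python3 -m pendant '[[0,-0.2,0,0,0,0,0.2],[0,0,0,0,0,0,0.4],[0,0,0,0,0,0,0.4],[0,0,2,0,0,0,0.4],[0,0,3,0,0,0,0.4],[0,0,4,0,0,0,0.4],[0,-4,2,0,0,0,0.4],[0,-4.5,0,0,0,0,0.4]]'
python3 -m pendant '[[0,-4.5,0,0,0,0,0.4],[-1,-4,0,0,0,0,0.4],[0,0,0,0,0,0,0.4],[0,0,0,0,0,0,0.4]]'
python3 - <<'E'
from h import *
t=imaging.snapshot("top")[:,:,::-1];s=imaging.snapshot("side")[:,:,::-1]
cv2.imwrite("pics/top6.png",t);cv2.imwrite("pics/side6.png",s)
cv2.imwrite("pics/v6.png",np.hstack([cv2.resize(t[165:245,370:450],(400,400),interpolation=2),cv2.resize(s[110:190,275:355],(400,400),interpolation=2)]))
g=cv2.imread("pics/side6.png",0); print(np.c_[np.arange(158,164),g[158:164,320:338]])
g=cv2.imread("pics/top6.png",0); print(np.c_[np.arange(216,228),g[216:228,392:406]])
E
```

```text
time: 23.25
tool_pos: [0.5955, -0.405, 0.2104]
ee_rot: [3.134, 0.005, 1.572]
wrist_force: [0.8, -0.5, -0.2]
width: 0.0377
finger_force: 0.0
time: 23.65
tool_pos: [0.5827, -0.4907, 0.2022]
ee_rot: [-3.14, -0.002, 1.567]
wrist_force: [-0.3, 0.5, 0.7]
width: 0.0378
finger_force: 0.0
[[158 166 158 166 211 224 225 226 227 228 227 228 227 228 224 181 135 123
   98]
 [159 120  97 104 167 187 191 210 219 223 222 220 218 217 211 144  96 129
  104]
 [160 114  84  83  96 100 102 104 118 170 169 130 111 109 107  88  82  93
   97]
 [161 109  76  84 109 119 119 119 118 144 157 129 112 109 109  86  79 102
  102]
 [162 124 106 136 204 220 222 221 221 223 222 222 221 222 217 146 105 135
  113]
 [163 185 189 220 227 228 228 229 228 228 228 227 227 227 225 199 189 183
  129]]
[[216 233 233 232 223 173 123 140 200 230 233 232 232 231 230]
 [217 233 231 233 227 180 125 144 205 232 231 231 231 231 231]
 [218 231 233 233 228 183 125 143 204 229 232 232 231 230 231]
 [219 232 232 232 226 186 130 143 203 231 232 232 231 230 230]
 [220 232 233 232 228 191 140 147 204 229 231 231 231 230 231]
 [221 231 232 232 228 206 167 169 212 229 232 231 231 231 230]
 [222 232 232 232 232 218 192 192 220 231 232 231 231 230 231]
 [223 231 232 233 229 215 182 181 212 229 231 230 231 231 231]
 [224 232 232 232 229 197 150 142 183 222 231 231 232 231 229]
 [225 232 232 233 227 192 133 119 163 213 231 233 231 230 230]
 [226 232 232 233 230 193 134 115 159 211 231 232 232 232 231]
 [227 232 232 233 226 185 131 111 155 206 230 231 231 231 231]]
```

View pics/v6.png

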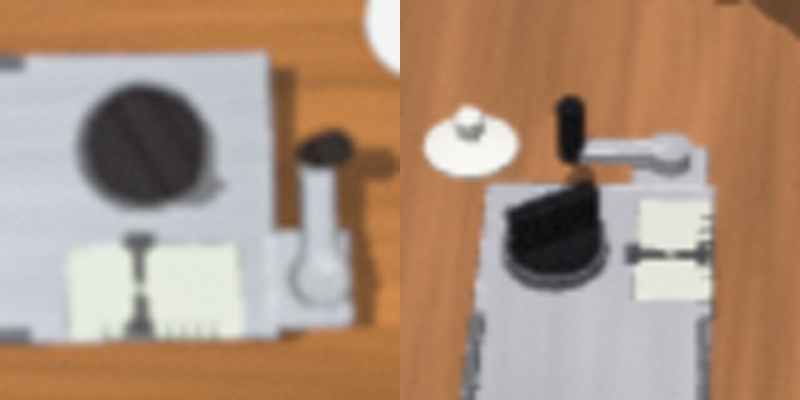

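```bash
python3 - <<'E'
from h import *
np.set_printoptions(precision=4,suppress=True)
def seg(f,roi,th=62):
    u0,v0,u1,v1=roi; k=(cv2.imread(f)[v0:v1,u0:u1].max(-1)<th).astype(np.uint8)
    n,l,st,c=cv2.connectedComponentsWithStats(k); i=1+np.argmax(st[1:,4]); return st[i][:4]+[u0,v0,0,0],c[i]+[u0,v0]
for lab,a,b in(("out",("pics/top0.png",(450,205,480,230)),("pics/side0.png",(318,110,340,132))),("in",("pics/top6.png",(424,185,446,205)),("pics/side6.png",(302,124,318,145)))):
    A=seg(*a,75);B=seg(*b,75);X=tri(A[1],B[1]);print(lab,A,B,X,plane("top",A[1],.095),plane("side",B[1],.095))
print("pivot",plane("top",(434,221),.072),plane("side",(329.6,140.2),.075))
g=cv2.imread("pics/top6.png",0)
print(g[196:224:3,424:446])
E
```

```text
out (array([457, 216,  10,   6]), array([461.449 , 218.9184])) (array([327, 117,   5,  11]), array([328.9615, 122.2692])) [ 0.5303 -0.392   0.0976] [ 0.5305 -0.3929  0.095 ] [ 0.5305 -0.3953  0.095 ]
in (array([430, 192,  10,   6]), array([434.6957, 194.8261])) (array([307, 130,   5,  13]), array([308.8793, 135.5862])) [ 0.5917 -0.3245  0.0941] [ 0.5912 -0.3243  0.095 ] [ 0.5918 -0.3234  0.095 ]
pivot [ 0.5252 -0.3286  0.072 ] [ 0.5243 -0.3274  0.075 ]
[[145 105  89  88  83  69  54  44  43  40  47  50  48  49  51  58  73  85
   88  90  88  87]
 [147 100  82  85  86 112 143 165 167 163 164 159 130  95  83  84  87  84
   84  85  85  87]
 [152 106  85  84  87  98 134 181 203 203 203 191 154 107  87  86  86  87
   95 117 129 131]
 [153 106  86  86  86  95 132 178 202 202 202 189 155 108  88  84  84  84
   95 114 130 131]
 [151 110  90  89  85  95 133 179 201 204 203 192 162 123  96  88  89  87
  103 123 137 141]
 [180 168 165 167 166 157 154 179 198 202 201 194 172 149 142 129  99  86
   96 118 133 137]
 [209 205 201 201 199 186 169 181 200 202 202 197 186 170 171 146 109  90
   90 100 125 138]
 [210 204 202 194 178 164 172 191 204 212 216 215 210 200 178 142 108  90
   88  89 103 125]
 [208 202 195 174 154 170 192 197 199 200 200 199 198 197 189 164 126  96
   90  90  96 111]
 [213 212 204 190 168 155 171 188 192 194 195 194 195 188 174 146 115  95
   93  93 101 121]]
```

```bash
python3 -m pendant '[[0.5,4,0,0,0,0,0.1],[0.4,4,0,0,0,0,0],[0,3.3,-1,0,0,0,0],[0,0,-3,0,0,0,0],[0,0,-3,0,0,0,0],[0,0,-2.3,0,0,0,0],[0,0,-1,0,0,0,0],[0,0,0,0,0,0,0]]'
python3 -m pendant '[[0,1,0,0,0,0,0],[0,1,0,0,0,0,0],[0,0.8,0,0,0,0,0],[0,0.3,0,0,0,0,0],[0,0,0,0,0,0,0]]'
```

```text
time: 24.55
tool_pos: [0.5917, -0.3755, 0.099]
ee_rot: [-3.139, -0.002, 1.57]
wrist_force: [-0.3, 0.5, 1.2]
width: 0.0003
finger_force: 0.0
time: 25.05
tool_pos: [0.5929, -0.3474, 0.1024]
ee_rot: [3.139, 0.004, 1.568]
wrist_force: [0.6, -3.1, 2.4]
width: 0.0005
finger_force: 1.5
```

```bash
python3 -m pendant '[[0,0.3,0,0,0,0,0],[0,0.3,0,0,0,0,0],[0,0,0,0,0,0,0],[0,0,0,0,0,0,0]]'; python3 -m pendant '[[0,0.3,0,0,0,0,0],[0,0.2,0,0,0,0,0],[0,0,0,0,0,0,0],[0,0,0,0,0,0,0]]'
```

```text
time: 25.45
tool_pos: [0.5929, -0.347, 0.1025]
ee_rot: [3.137, 0.012, 1.565]
wrist_force: [2.0, -12.6, 0.6]
width: 0.0005
finger_force: 6.4
time: 25.85
tool_pos: [0.5929, -0.3466, 0.1027]
ee_rot: [3.135, 0.02, 1.562]
wrist_force: [3.1, -21.3, -3.5]
width: 0.0006
finger_force: 10.8
```

```bash
python3 -m pendant '[[0,-1.5,0,0,0,0,0],[0,-2,0,0,0,0,0],[0,-2,2,0,0,0,0],[0,-2,4,0,0,0,0],[-1,-4,4,0,0,0,0],[-2,-4,0,0,0,0,0],[-2,-4,0,0,0,0,0],[0,0,0,0,0,0,0]]'
python3 - <<'E'
from h import *
t=imaging.snapshot("top")[:,:,::-1];s=imaging.snapshot("side")[:,:,::-1]
cv2.imwrite("pics/top7.png",t)
cv2.imwrite("pics/v7.png",np.hstack([cv2.resize(t[80:320,150:480],(440,320),interpolation=2),cv2.resize(s[100:380,180:420],(300,320),interpolation=2)]))
g=cv2.cvtColor(t,6); print(g[216:228:2,392:406])
E
```

```text
time: 26.65
tool_pos: [0.5394, -0.5301, 0.1938]
ee_rot: [-3.139, -0.001, 1.561]
wrist_force: [-0.7, -0.1, -0.6]
width: 0.0006
finger_force: 0.0
[[231 233 230 221 172 122 140 198 228 233 230 230 231 230]
 [229 231 232 224 178 124 143 203 228 231 230 229 230 230]
 [230 230 231 226 189 138 144 202 228 232 231 229 230 230]
 [230 231 231 230 218 191 191 218 230 231 231 230 230 230]
 [230 231 231 226 194 149 142 183 219 230 230 231 230 230]
 [230 232 232 226 189 132 113 155 208 230 231 231 229 231]]
```

View pics/v7.png

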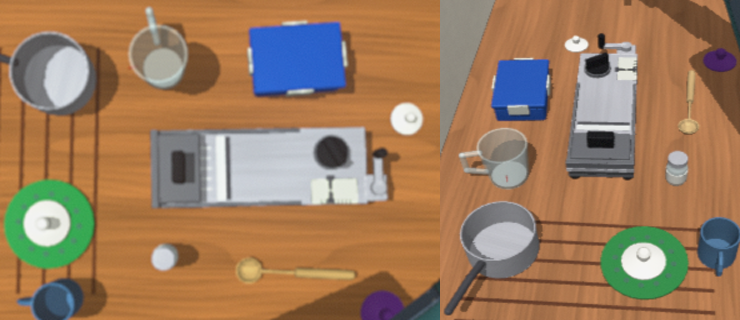

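The lid is upright on the trivet, the carriage is against the stop, the pointer is in line with the tab, the lever is in, and nothing else has moved.

```bash
python3 -c "
from bench import robot; print(robot.close_job())"
```

```text
the job is handed in; nothing more can be done
None
```

I handed the job in at about 27 s: the lid is upright on the trivet, the carriage is against its end stop, the pointer is lined up with the tab to within about 0.5 mm (as fine as the cameras resolve), and the lever is fully in; no result came back.

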